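# Rack the clean clock wheels in train order

## Robot

A 6-joint arm with a two-finger parallel gripper is mounted at the origin on the work surface. World frame = base frame: x ahead of the robot, y to its left, z up, the work surface at z = 0. Lengths are in mm, angles in degrees, forces in N, time in s.
With the tool pointing down it reaches from about 275 to 825 mm from the base axis. Payload 5.2 kg.
Tool frame: the origin (TCP) lies at the very end of the fingers, on their centre line; the grasp point (between the pads) lies 19 mm behind it; z points along the fingers, y is the line along which they close (so a half turn about z gives the same grasp; the last joint's range is limited). The gripper opens to 93 mm and grips with 3 to 60 N. Pads are 15 mm wide; open, the fingers measure 128 mm over their backs; the gripper's body (75 mm by 188 mm) begins 65 mm behind the grasp point.
Start: joints at [60, 14.817, 87.949, -0, 77.235, -11.62], TCP at [173.407, 521.953, 218.653] pointing down, gripper open.
Joint ranges: [-179.93, 179.93], [-52.35, 119.4], [10.71, 147.94], [-69.91, 249.91], [12.55, 155.21], [-178.61, 178.61]. Speed limits (degrees/s): [147.25, 147.25, 180, 180, 180, 180].

## Interface

Orientations are given as a 3x3 rotation matrix whose columns are the frame's x, y, z axes.
In Python, from station import env gives the robot as it stands. The module is installed in compiled form; this text tells all that it offers.
- The arm moves only by the tool drive_tool, never from a script. Its arguments are lists of equal length, an entry for each row: "travel": the shift along the tool's x, y, z in units of 60 mm (1.0 is 60 mm), a list of three; "roll": the turn about the tool's z in degrees; "gripper": the finger opening in mm, from 0 to 93. In form: {"travel": [[x, y, z], ...], "roll": [roll, ...], "gripper": [gripper, ...]}. A call has 1 to 12 rows; each row is the pose to reach, as a shift and turn from the pose commanded when the call began, along the tool's axes at that moment; what a row does not reach only later rows make up. A row lasts 1/8 s, in which the tool goes at most 62.5 mm and 10.7 degrees, less where a joint would pass 70% of its speed; a pose out of reach is approached as far as the arm can. A call with a gripper value outside its range is refused whole. The fingers move at their own pace and stop on an object; the grip force is fixed at half the most. Time passes only in rows, so rows that repeat a pose let the fingers close. It gives the time, the measured TCP pose, the force, the opening and the grip force at its end, in the units of the state.
- env.get_obs(): the state, without advancing time (a new reading comes with each control period).
- env.snapshot(name): name is "side" or "top" or "wrist"; returns (picture, depth): 400x640x3 uint8, red, green, blue; 400x640 float32, mm along the optical axis (not along the pixel's ray), 0 where there is no reading.
- env.camera_model(name): a dict with "intrinsics" (3x3 intrinsics, pixels), "xyz" and "rotation" of the camera in the world. Camera axes: x right, y down, z forward; pixel columns grow to the right and rows downward; lengths in mm; the calibration is good to about 2 mm. A picture is of the moment at which its call begins: read the wrist's pose just before it. camera_model takes no time and is no camera call; for the wrist camera it gives the pose at the moment of the call.
- env.finish_job(): hands the job in; it is judged then, once.
The state is a dict: "time_s": time; "joints": joint angles; "qvel": joint speeds; "tau": joint torques, N m; "tcp_pos": TCP position; "tcp_rot": TCP orientation; "force": force on the tool from outside, world axes, zero at the start; "ft_torque": the same for the moment, N m; "finger_gap": opening from 0.0 (shut) to 1.0 (fully open); "gripper_force": force on a finger pad.
Only numpy, scipy, OpenCV 4.12 (cv2) and the standard library are available. Lean on these libraries where they do the work, as an engineer would, in place of code of your own. Each camera call takes 0.05 s, during which the arm holds its last target. There are 200 camera calls.

## Task

The four clean clock wheels stand in the steel drying rack in no particular order. Move them to the wooden movement rack in train order: counting from the spring barrel, which already stands at one end, from the largest wheel to the smallest, so that the escape wheel comes next to the pallets at the other end. Set each wheel flat on its block with its arbor down in the hole, leave the barrel and the pallets standing as they are, and let go of everything.

Things in the scene. Friction and masses are not known exactly. Their poses are not given: they have to be found in the camera images.
- intermediate_wheel: First wheel of the train (intermediate wheel), the largest. Brass disc 64 mm across, 3 mm thick, 5 spokes, 70 g +-25%. Origin: centre of the disc's underside; z up the arbor. Above it: collet 15 mm wide to 7 mm, pinion 10 mm thick from 7 to 37 mm (grip here), thin pivot to 46 mm; 5 mm arbor to 24 mm below. Starts level in a hole of the drying rack (steel plate, top 42 mm up, holes 72 mm apart).
- centre_wheel: Second wheel of the train (centre wheel), second largest. Brass disc 54 mm across, 3 mm thick, 5 spokes, 55 g +-25%. Origin: centre of the disc's underside; z up the arbor. Above it: collet 15 mm wide to 7 mm, pinion 10 mm thick from 7 to 37 mm (grip here), thin pivot to 46 mm; 5 mm arbor to 24 mm below. Starts level in a hole of the drying rack (steel plate, top 42 mm up, holes 72 mm apart).
- third_wheel: Third wheel of the train, second smallest. Brass disc 44 mm across, 3 mm thick, 4 spokes, 42 g +-25%. Origin: centre of the disc's underside; z up the arbor. Above it: collet 15 mm wide to 7 mm, pinion 10 mm thick from 7 to 37 mm (grip here), thin pivot to 46 mm; 5 mm arbor to 24 mm below. Starts level in a hole of the drying rack (steel plate, top 42 mm up, holes 72 mm apart).
- escape_wheel: Escape wheel, last of the train, the smallest, saw-toothed. Brass disc 34 mm across, 3 mm thick, 4 spokes, 30 g +-25%. Origin: centre of the disc's underside; z up the arbor. Above it: collet 15 mm wide to 7 mm, pinion 10 mm thick from 7 to 37 mm (grip here), thin pivot to 46 mm; 5 mm arbor to 24 mm below. Starts level in a hole of the drying rack (steel plate, top 42 mm up, holes 72 mm apart).
- place_a: Block of the wooden rack, first of the four middle blocks from one end; all four look alike. 66 x 70 mm, top 36 mm above the bench, upright hole 18 mm wide, 28 mm deep. Origin: centre of the hole's mouth at the block's top; z up, y along the row. A seated wheel has its origin level with this one, within 7 mm sideways.
- place_b: Block of the wooden rack, 72 mm from place_a and place_c; all four look alike. 66 x 70 mm, top 36 mm above the bench, upright hole 18 mm wide, 28 mm deep. Origin: centre of the hole's mouth at the block's top; z up, y along the row. A seated wheel has its origin level with this one, within 7 mm sideways.
- place_c: Block of the wooden rack, 72 mm from place_b and place_d; all four look alike. 66 x 70 mm, top 36 mm above the bench, upright hole 18 mm wide, 28 mm deep. Origin: centre of the hole's mouth at the block's top; z up, y along the row. A seated wheel has its origin level with this one, within 7 mm sideways.
- place_d: Block of the wooden rack, last of the four middle blocks; all four look alike. 66 x 70 mm, top 36 mm above the bench, upright hole 18 mm wide, 28 mm deep. Origin: centre of the hole's mouth at the block's top; z up, y along the row. A seated wheel has its origin level with this one, within 7 mm sideways.
- barrel: Spring barrel: closed brass drum 55 mm across, 32 mm high, 64 mm toothed rim at its foot, square steel arbor end to 52 mm. Origin: centre of its underside, level with the top of the end block it stands on, 72 mm from the centre of the nearest place: place_a in some starts, place_d in others; the pallets are at the other end. Loose.
- pallets: Pallets: flat dark steel anchor, 57 mm across its arms, 7 mm thick, lying level, thin upright arbor to 43 mm. Origin: on the arbor at the anchor's underside, level with the top of the end block it stands on, 72 mm from the centre of the nearest place: place_a in some starts, place_d in others; the barrel is at the other end. Loose.
Things that resemble listed ones, but are neither listed nor needed, are in the scene too. What is shaped like the third_wheel but green or purple is not meant.

How it is judged:
By the outcome, as a careful person would: the job done as asked, in the order asked, and still so for the second after the job is handed in, with the robot touching nothing.
It also fails if it takes over 83 s, if anything falls off the work surface, if the arm or the gripper's body presses on something with over 40 N, if the wrist force passes 120 N, or if a joint passes its speed limit or range.

## Working session

There is one attempt and no reset: what is moved stays moved. The work goes in short steps, Python scripts to look and compute and a tool call to move; the robot and the scene stay as the last step left them, time stands still between calls to the robot, and variables do not carry over. Pictures are saved under pics/ and viewed, at most 14 in all, crops included, and the job is handed in when it is done.

Besides the shell and the picture viewer there is one more tool, called as a command line: name --pt "numbers of a row" for each row, then --argument value for the rest. drive_tool: Moves the arm, as the interface text tells. Its arguments: {"type":"object","properties":{"travel":{"type":"array"},"roll":{"type":"array"},"gripper":{"type":"array"}},"required":["travel","roll","gripper"]}

```bash
mkdir -p pics; python3 - <<'E'
from station import env
import cv2
o=env.get_obs();print(o['time_s'],o['tcp_pos'],o['tcp_rot'])
for n in("top","side"):
    p,d=env.snapshot(n);cv2.imwrite(f"pics/{n}0.png",p[:,:,::-1]);m=env.camera_model(n);print(n,m)
E
```

```text
0.0 [173.1227555  521.45842467 217.81850456] [[-9.48983386e-01  3.15324789e-01 -9.00301878e-04]
 [ 3.15325880e-01  9.48982106e-01 -1.59739545e-03]
 [ 3.50671989e-04 -1.79979022e-03 -9.99998319e-01]]
top {'intrinsics': array([[499.92247478,   0.        , 316.97890421],
       [  0.        , 499.92247478, 190.9298157 ],
       [  0.        ,   0.        ,   1.        ]]), 'xyz': array([356.27201225,   5.73024692, 828.97084997]), 'rotation': array([[-0.04169995, -0.97772917,  0.20568613],
       [-0.99911481,  0.03966419, -0.0140126 ],
       [ 0.00554215, -0.20608838, -0.97851769]])}
side {'intrinsics': array([[420.67106385,   0.        , 320.15385443],
       [  0.        , 420.67106385, 198.7544855 ],
       [  0.        ,   0.        ,   1.        ]]), 'xyz': array([ 295.35159237, -473.84033075,  514.43355324]), 'rotation': array([[ 0.90428883, -0.27551277,  0.32612027],
       [-0.42687157, -0.57186516,  0.70053615],
       [-0.00650984, -0.77269849, -0.63473985]])}
```

View pics/top0.png

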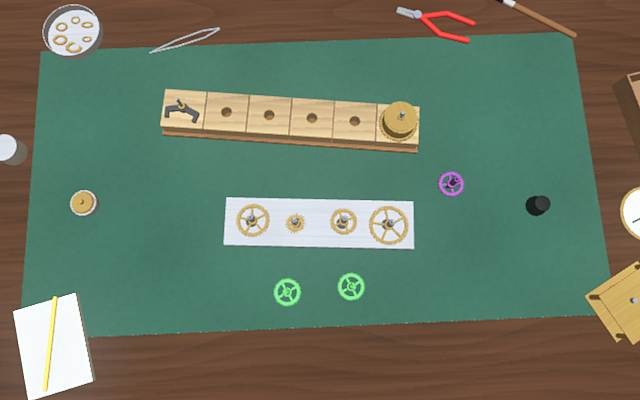

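View pics/side0.png

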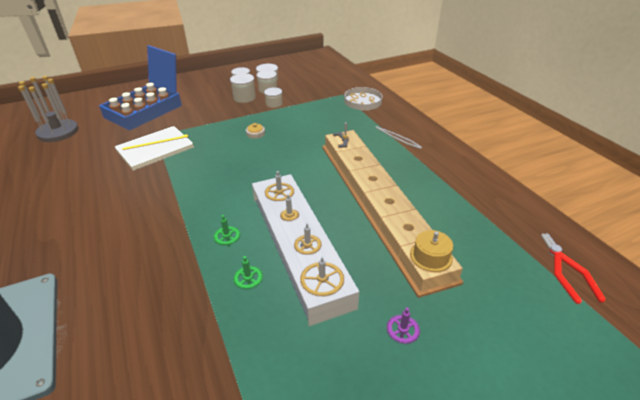

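The top view shows the barrel at the right end (400,120) and the pallets at the left (182,108). The rack wheels from left to right are centre (253,220), escape (295,223), third (343,221) and intermediate (389,225). The holes are at (354,121), (312,118), (269,115) and (226,112), so from the barrel they take intermediate, centre, third, escape. I'll measure these next.

```bash
cat > h.py <<'E'
from station import env
import numpy as np, cv2
def ray(m,uv,z):
    d=m['rotation']@np.linalg.solve(m['intrinsics'],[*uv,1.]);c=m['xyz'];return c+d*(z-c[2])/d[2]
def go(target,yang=None):
    "units of travel & roll to take the commanded (approx measured) TCP to target; yang: world angle of tool y"
    o=env.get_obs();R=o['tcp_rot'];t=R.T@(np.array(target)-o['tcp_pos'])/60
    a=np.degrees(np.arctan2(R[1,1],R[0,1]))
    r=0 if yang is None else (a-yang+90)%180-90
    print('t',round(o['time_s'],2),'tcp',o['tcp_pos'].round(1),'yang',a.round(1),'travel',t.round(3),'roll',round(r,1),'F',o['force'].round(1),'gap',round(o['finger_gap']*93,1))
E
python3 - <<'E'
from h import *
m=env.camera_model('top');p,d=env.snapshot('top')
hsv=cv2.cvtColor(p,cv2.COLOR_RGB2HSV)
b=cv2.inRange(hsv,(8,90,90),(30,255,255)); b[:, :222]=0;b[:,416:]=0;b[:196]=0;b[250:]=0
for n,u in dict(centre=253,escape=295,third=343,inter=389).items():
    q=b.copy();q[:,:u-23]=0;q[:,u+23:]=0
    ys,xs=np.nonzero(q);c,r=cv2.minEnclosingCircle(np.c_[xs,ys].astype(np.float32))
    print(n,np.round(c,1),round(r,1),ray(m,c,45).round(1),'diam',round(2*r*780/500))
for n,(u,v) in dict(I=(354,121),C=(312,118),T=(269,115),E=(226,112)).items():
    w=p[v-10:v+11,u-10:u+11].astype(int).sum(2);k=(w<w.max()*0.7).astype(np.uint8)
    ys,xs=np.nonzero(k);c=(xs.mean()+u-10,ys.mean()+v-10);print('hole',n,np.round(c,1),k.sum(),np.ptp(xs),np.ptp(ys),ray(m,c,36).round(1))
go([400,0,200],0)
E
```

```text
centre [252.7 220.2] 16.0 [477.8  98.1  45. ] diam 50
escape [294.7 222.8] 8.3 [471.1  31.8  45. ] diam 26
third [343.1 221.4] 12.6 [470.1 -44.7  45. ] diam 39
inter [388.8 224.4] 19.3 [ 462.3 -116.7   45. ] diam 60
hole I [354.3 120.5] 80 10 9 [640.7 -72.9  36. ]
hole C [311.5 117.5] 81 9 9 [648.8  -1.6  36. ]
hole T [268.7 114.4] 83 10 9 [657.   69.6  36. ]
hole E [225.9 111.5] 81 10 9 [665.  141.1  36. ]
t 0.15 tcp [173.2 521.6 218. ] yang 71.6 travel [-6.328 -7.058  0.308] roll 71.6 F [-0.1 -1.2  0.2] gap 93.1
```

```bash
python3 -c "
from h import *
go([462,-117,190],-5)"
```

```text
t 0.15 tcp [173.2 521.6 218. ] yang 71.6 travel [-7.923 -8.582  0.477] roll 76.6 F [-0.1 -1.2  0.2] gap 93.1
```

drive_tool --pt "-0.66 -0.72 0" --pt "-1.32 -1.44 0" --pt "-2 -2.15 0" --pt "-2.65 -2.87 0" --pt "-3.3 -3.58 0" --pt "-4 -4.3 0" --pt "-4.65 -5 0" --pt "-5.3 -5.75 0.1" --pt "-6 -6.45 0.2" --pt "-6.65 -7.2 0.3" --pt "-7.3 -7.9 0.4" --pt "-7.92 -8.58 0.48" --roll '[6.5,13,19,26,32,38,45,51,57,64,70,76.6]' --gripper '[40,40,40,40,40,40,40,40,40,40,40,40]'

```text
time_s: 1.65
tcp_pos: [462.4, -118.4, 189.5]
tcp_rot: [[0.091, 0.996, -0.0], [0.996, -0.091, 0.0], [0.0, -0.0, -1.0]]
force: [1.3, -0.3, 0.6]
finger_gap: 0.429
gripper_force: 0.0
```

```bash
python3 -c "
from h import *
go([462,-117,190],-5)
m=env.camera_model('wrist');p,d=env.snapshot('wrist');cv2.imwrite('pics/w1.png',p[:,:,::-1]);print(m)
for q in [(462,-117,45),(467,-45,45),(473,27,45)]:
  x=m['intrinsics']@(m['rotation'].T@(np.array(q)-m['xyz']));print(x[:2]/x[2])"
```

```text
t 1.65 tcp [ 462.4 -118.4  189.5] yang -5.2 travel [ 0.023 -0.008 -0.009] roll -0.2 F [ 1.3 -0.3  0.6] gap 39.9
{'intrinsics': array([[353.626686  ,   0.        , 319.73764363],
       [  0.        , 353.626686  , 200.81317984],
       [  0.        ,   0.        ,   1.        ]]), 'xyz': array([469.60958416, -38.7460534 , 355.8443047 ]), 'rotation': array([[ 9.95720574e-01, -8.87347654e-02, -2.58201426e-02],
       [-9.24143837e-02, -9.55013520e-01, -2.81795596e-01],
       [ 3.46480790e-04,  2.82975825e-01, -9.59126979e-01]])}
[319.23772227 186.95826387]
[317.22879852 104.43135106]
[316.18565274   9.71899945]
```

View pics/w1.png

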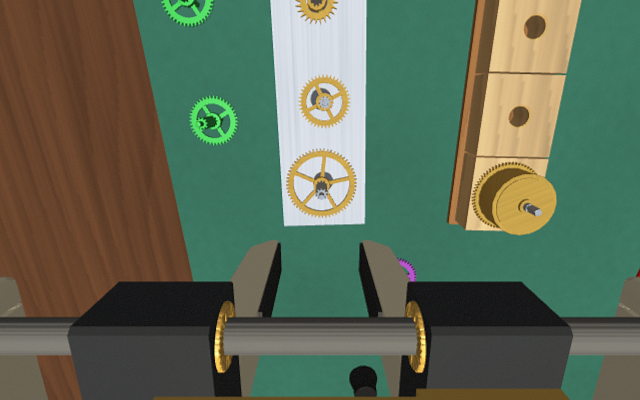

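The wrist view shows the intermediate wheel at (321,183), the third wheel at (325,101), and the escape wheel at the top edge (316,8). I'll refine the positions from this image.

```bash
cat >> h.py <<'E'
def wheels(z=45,roi=(265,0,375,235)):
    m=env.camera_model('wrist');p,d=env.snapshot('wrist')
    b=cv2.inRange(cv2.cvtColor(p,cv2.COLOR_RGB2HSV),(8,90,60),(30,255,255))
    x0,y0,x1,y1=roi;q=np.zeros_like(b);q[y0:y1,x0:x1]=b[y0:y1,x0:x1]
    for c in cv2.findContours(q,0,2)[0]:
        if cv2.contourArea(c)<300: continue
        # rays of rim onto the plane, then circle there
        g=np.array([ray(m,k[0],z)[:2] for k in c],np.float32);o,r=cv2.minEnclosingCircle(g)
        print('px',c.mean((0,1)).round(),'xy',np.round(o,1),'diam',round(2*r,1))
E
python3 -c "
from h import *
wheels()"
```

```text
px [317. 177.] xy [ 464.  -114.3] diam 63.1
px [319.  93.] xy [472.9 -43. ] diam 43.0
```

drive_tool --pt "0.06 0.02 0.6" --pt "0.06 0.02 1.2" --pt "0.06 0.02 1.7" --pt "0.06 0.02 2.1" --pt "0.06 0.02 2.3" --pt "0.06 0.02 2.3" --pt "0.06 0.02 2.3" --pt "0.06 0.02 2.3" --pt "0.06 0.02 2.3" --pt "0.06 0.02 2.3" --roll '[0,0,0,0,0,0,0,0,0,0]' --gripper '[40,40,40,40,40,40,5,5,5,5]'

```text
time_s: 3.0
tcp_pos: [463.9, -113.1, 52.3]
tcp_rot: [[0.087, 0.996, 0.001], [0.996, -0.087, -0.0], [-0.0, 0.001, -1.0]]
force: [0.3, 0.9, 1.5]
finger_gap: 0.102
gripper_force: 30.0
```

```bash
python3 -c "
from h import *
go([464,-115,150],-5)"
```

```text
t 3.0 tcp [ 463.9 -113.1   52.3] yang -5.0 travel [-0.032  0.007 -1.628] roll 0.0 F [0.3 0.9 1.5] gap 9.4
```

drive_tool --pt "0 0 -0.4" --pt "0 0 -1" --pt "0 0 -1.6" --pt "0.1 0.3 -1.7" --pt "0.4 1.1 -1.7" --pt "0.65 1.9 -1.7" --pt "0.85 2.6 -1.7" --pt "0.95 2.87 -1.7" --pt "0.95 2.87 -1.7" --pt "0.95 2.87 -1.7" --roll '[0,0,0,0,0,0,0,0,0,0]' --gripper '[5,5,5,5,5,5,5,5,5,5]'

```text
time_s: 4.25
tcp_pos: [639.0, -71.2, 153.5]
tcp_rot: [[0.087, 0.996, -0.002], [0.996, -0.087, 0.0], [0.0, -0.002, -1.0]]
force: [-0.6, -0.1, -0.5]
finger_gap: 0.1
gripper_force: 30.0
```

```bash
python3 -c "
from h import *
go([640.7,-71.5,46],-6.5)
m=env.camera_model('wrist');p,d=env.snapshot('wrist');cv2.imwrite('pics/w2.png',p[:,:,::-1])
for q in [(640.7,-72.9,36),(648.8,-1.6,36),(657,69.6,36)]:
  x=m['intrinsics']@(m['rotation'].T@(np.array(q)-m['xyz']));print((x[:2]/x[2]).round(1))"
```

```text
t 4.25 tcp [639.  -71.2 153.5] yang -5.0 travel [-0.003  0.032  1.791] roll 1.5 F [-0.6 -0.1 -0.5] gap 9.3
[322.2 198.3]
[324.7 109.6]
[327.7   6.9]
```

View pics/w2.png

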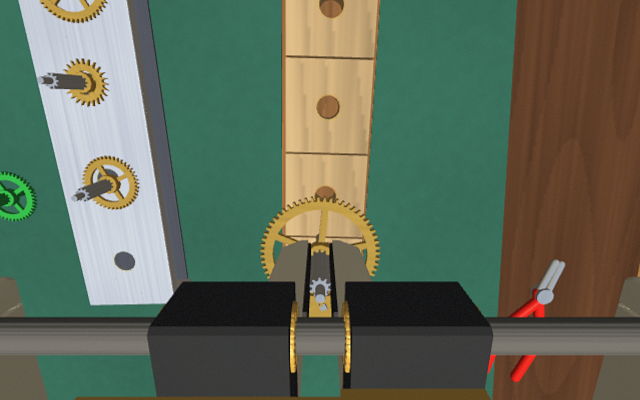

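The held wheel is level above the rack. The next hole shows at (328,107), about 3 px from the prediction, which is roughly 2 mm and well inside the hole's slack. Lowering now with a small correction.

drive_tool --pt "0.02 0.05 0.3" --pt "0.02 0.05 0.8" --pt "0.02 0.05 1.1" --pt "0.02 0.05 1.3" --pt "0.02 0.05 1.5" --pt "0.02 0.05 1.65" --pt "0.02 0.05 1.75" --pt "0.02 0.05 1.78" --pt "0.02 0.05 1.78" --roll '[1,1,1,1,1,1,1,1,1]' --gripper '[5,5,5,5,5,5,5,5,5]'

```text
time_s: 5.42
tcp_pos: [643.3, -70.2, 47.3]
tcp_rot: [[0.104, 0.995, 0.0], [0.995, -0.104, -0.0], [-0.0, 0.0, -1.0]]
force: [0.3, -0.5, -0.8]
finger_gap: 0.101
gripper_force: 30.0
```

drive_tool --pt "0 0 0.01" --pt "0 0 0.01" --pt "0 0 0.01" --pt "0 0 -0.5" --pt "0 0 -1.2" --pt "0 0 -2" --pt "0.2 -0.3 -2.3" --pt "0.8 -1 -2.3" --pt "1.4 -1.7 -2.3" --pt "2 -2.4 -2.3" --pt "2.5 -3.03 -2.3" --pt "2.5 -3.03 -2.3" --roll '[0,0,0,0,0,0,0,0,0,0,0,0]' --gripper '[40,40,40,40,40,40,40,40,40,40,40,40]'

```text
time_s: 6.92
tcp_pos: [475.5, 100.0, 185.5]
tcp_rot: [[0.101, 0.995, -0.0], [0.995, -0.101, 0.0], [0.0, -0.0, -1.0]]
force: [0.2, -0.5, 0.1]
finger_gap: 0.43
gripper_force: 0.0
```

```bash
python3 -c "
from h import *
go([478,98,52],-5)
wheels()
p,d=env.snapshot('wrist');cv2.imwrite('pics/w3.png',p[:,:,::-1])
p,d=env.snapshot('top');cv2.imwrite('pics/t3.png',cv2.resize(p[80:260,150:430,::-1],None,fx=2.5,fy=2.5))"
```

```text
t 6.92 tcp [475.5 100.  185.5] yang -5.8 travel [-0.031  0.046  2.225] roll -0.8 F [ 0.2 -0.5  0.1] gap 40.0
px [327. 188.] xy [480.9 100.7] diam 53.5
```

View pics/t3.png

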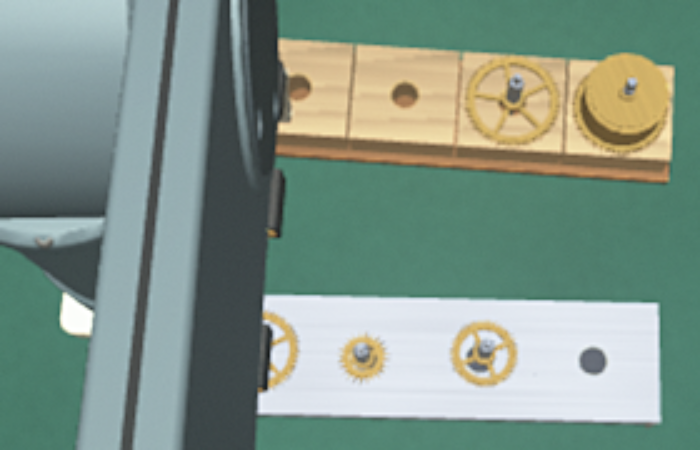

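The intermediate wheel is seated flat next to the barrel, at (512,100) in the crop. Next is the centre wheel.

drive_tool --pt "0 0.07 0.6" --pt "0 0.07 1.2" --pt "0 0.07 1.7" --pt "0 0.07 2.05" --pt "0 0.07 2.22" --pt "0 0.07 2.22" --pt "0 0.07 2.22" --pt "0 0.07 2.22" --pt "0 0.07 2.22" --pt "0 0.07 2.22" --pt "0 0.07 1.6" --pt "0 0.07 0.9" --roll '[0,0,0,0,0,0,0,0,0,0,0,0]' --gripper '[40,40,40,40,40,40,5,5,5,5,5,5]'

```text
time_s: 8.57
tcp_pos: [481.2, 97.5, 131.3]
tcp_rot: [[0.104, 0.995, -0.002], [0.995, -0.104, -0.0], [-0.0, -0.002, -1.0]]
force: [0.7, -0.8, 0.0]
finger_gap: 0.097
gripper_force: 30.0
```

```bash
python3 -c "
from h import *
go([650,-0.5,153],-6)"
```

```text
t 8.57 tcp [481.2  97.5 131.3] yang -6.0 travel [-1.332  2.966 -0.368] roll 0.0 F [ 0.7 -0.8  0. ] gap 9.0
```

drive_tool --pt "-0.1 0.2 -0.3" --pt "-0.4 0.9 -0.37" --pt "-0.8 1.7 -0.37" --pt "-1.1 2.5 -0.37" --pt "-1.35 2.97 -0.37" --pt "-1.35 2.97 -0.2" --pt "-1.35 2.97 0.3" --pt "-1.35 2.97 0.7" --pt "-1.35 2.97 1.05" --pt "-1.35 2.97 1.3" --pt "-1.35 2.97 1.4" --pt "-1.35 2.97 1.42" --roll '[0,0,0,0,0,0,0,0,0,0,0,0]' --gripper '[5,5,5,5,5,5,5,5,5,5,5,5]'

```text
time_s: 10.07
tcp_pos: [650.7, -1.2, 46.3]
tcp_rot: [[0.104, 0.995, 0.0], [0.995, -0.104, 0.0], [0.0, 0.0, -1.0]]
force: [-2.5, 0.5, 2.3]
finger_gap: 0.103
gripper_force: 30.0
```

```bash
python3 -c "
from h import *
go([470,-44,185],-5)"
```

```text
t 10.07 tcp [650.7  -1.2  46.3] yang -6.0 travel [-1.021 -2.922 -2.312] roll -1.0 F [-2.5  0.5  2.3] gap 9.6
```

drive_tool --pt "0 0 0" --pt "0 0 0" --pt "0 0 0" --pt "0 0 -0.5" --pt "0 0 -1.2" --pt "0 0 -2" --pt "-0.1 -0.3 -2.3" --pt "-0.3 -1 -2.3" --pt "-0.6 -1.8 -2.3" --pt "-0.9 -2.5 -2.3" --pt "-1.02 -2.9 -2.3" --pt "-1.02 -2.9 -2.3" --roll '[0,0,0,0,0,0,0,0,0,0,0,0]' --gripper '[40,40,40,40,40,40,40,40,40,40,40,40]'

```text
time_s: 11.58
tcp_pos: [470.4, -44.5, 184.4]
tcp_rot: [[0.105, 0.994, 0.001], [0.994, -0.105, -0.0], [-0.0, 0.001, -1.0]]
force: [0.1, -0.1, -0.2]
finger_gap: 0.425
gripper_force: 0.0
```

```bash
python3 -c "
from h import *
go([471.5,-44,52],-5)
wheels()
p,d=env.snapshot('side');cv2.imwrite('pics/s4.png',cv2.resize(p[110:330,200:500,::-1],None,fx=2.5,fy=2.5))"
```

```text
t 11.57 tcp [470.4 -44.5 184.4] yang -6.1 travel [0.011 0.017 2.206] roll -1.1 F [ 0.1 -0.1 -0.2] gap 39.6
px [323. 187.] xy [472.9 -43. ] diam 43.4
px [314.  99.] xy [474.   33.6] diam 30.8
```

View pics/s4.png

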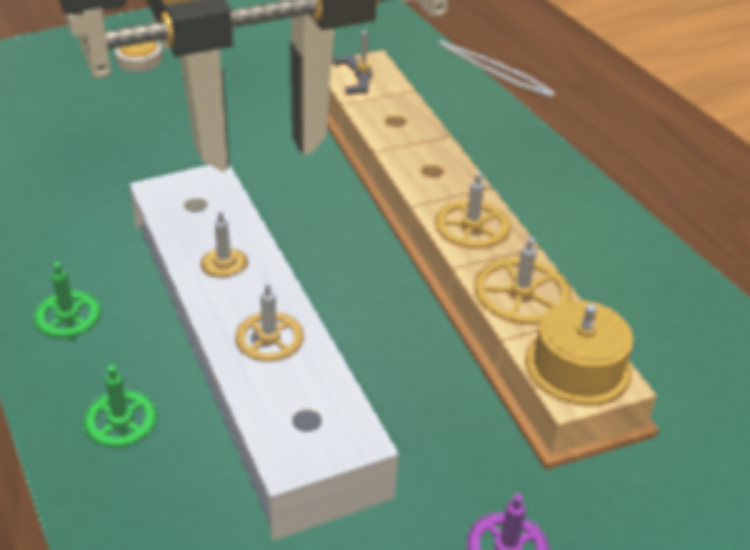

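Centre wheel is seated at (470,225) and intermediate at (520,285). Third wheel next.

drive_tool --pt "0.02 0.03 0.6" --pt "0.02 0.03 1.2" --pt "0.02 0.03 1.7" --pt "0.02 0.03 2.05" --pt "0.02 0.03 2.2" --pt "0.02 0.03 2.2" --pt "0.02 0.03 2.2" --pt "0.02 0.03 2.2" --pt "0.02 0.03 2.2" --pt "0.02 0.03 2.2" --pt "0.02 0.03 1.6" --pt "0.02 0.03 0.9" --roll '[0,0,0,0,0,0,0,0,0,0,0,0]' --gripper '[40,40,40,40,40,40,5,5,5,5,5,5]'

```text
time_s: 13.18
tcp_pos: [472.6, -43.1, 130.1]
tcp_rot: [[0.104, 0.995, -0.002], [0.995, -0.104, 0.001], [0.001, -0.002, -1.0]]
force: [0.9, -0.2, 0.3]
finger_gap: 0.1
gripper_force: 30.0
```

```bash
python3 -c "
from h import *
go([658,70.5,46.5],-6)"
```

```text
t 13.18 tcp [472.6 -43.1 130.1] yang -6.0 travel [2.205 2.88  1.388] roll 0.0 F [ 0.9 -0.2  0.3] gap 9.3
```

drive_tool --pt "0.2 0.2 -0.3" --pt "0.7 0.9 -0.37" --pt "1.3 1.7 -0.37" --pt "1.8 2.4 -0.37" --pt "2.2 2.88 -0.37" --pt "2.2 2.88 -0.2" --pt "2.2 2.88 0.3" --pt "2.2 2.88 0.7" --pt "2.2 2.88 1.05" --pt "2.2 2.88 1.28" --pt "2.2 2.88 1.38" --pt "2.2 2.88 1.39" --roll '[0,0,0,0,0,0,0,0,0,0,0,0]' --gripper '[5,5,5,5,5,5,5,5,5,5,5,5]'

```text
time_s: 14.68
tcp_pos: [659.0, 69.7, 46.8]
tcp_rot: [[0.104, 0.995, 0.0], [0.995, -0.104, -0.0], [-0.0, 0.0, -1.0]]
force: [-0.1, 0.6, 0.4]
finger_gap: 0.104
gripper_force: 30.0
```

```bash
python3 -c "
from h import *
go([472.5,32.5,185],-5)"
```

```text
t 14.68 tcp [659.   69.7  46.8] yang -6.0 travel [-0.941 -3.026 -2.305] roll -1.0 F [-0.1  0.6  0.4] gap 9.6
```

drive_tool --pt "0 0 0.01" --pt "0 0 0.01" --pt "0 0 0.01" --pt "0 0 -0.5" --pt "0 0 -1.2" --pt "0 0 -2" --pt "-0.1 -0.3 -2.3" --pt "-0.3 -1 -2.3" --pt "-0.6 -1.8 -2.3" --pt "-0.8 -2.5 -2.3" --pt "-0.94 -3.03 -2.3" --pt "-0.94 -3.03 -2.3" --roll '[0,0,0,0,0,0,0,0,0,0,0,0]' --gripper '[40,40,40,40,40,40,40,40,40,40,40,40]'

```text
time_s: 16.18
tcp_pos: [470.6, 32.8, 184.9]
tcp_rot: [[0.105, 0.995, 0.0], [0.995, -0.105, -0.0], [-0.0, 0.0, -1.0]]
force: [0.6, 0.4, 0.4]
finger_gap: 0.428
gripper_force: 0.0
```

```bash
python3 -c "
from h import *
go([472.5,32.5,52],-5)
wheels()"
```

```text
t 16.18 tcp [470.6  32.8 184.9] yang -6.0 travel [-2.000e-03  3.300e-02  2.216e+00] roll -1.0 F [0.6 0.4 0.4] gap 39.8
px [323. 187.] xy [473.5  33.9] diam 32.1
```

drive_tool --pt "0.01 0.04 0.6" --pt "0.01 0.04 1.2" --pt "0.01 0.04 1.7" --pt "0.01 0.04 2.05" --pt "0.01 0.04 2.2" --pt "0.01 0.04 2.2" --pt "0.01 0.04 2.2" --pt "0.01 0.04 2.2" --pt "0.01 0.04 2.2" --pt "0.01 0.04 2.2" --pt "0.01 0.04 1.6" --pt "0.01 0.04 0.9" --roll '[0,0,0,0,0,0,0,0,0,0,0,0]' --gripper '[40,40,40,40,40,40,5,5,5,5,5,5]'

```text
time_s: 17.73
tcp_pos: [473.9, 33.2, 130.7]
tcp_rot: [[0.104, 0.995, -0.002], [0.995, -0.104, 0.0], [0.0, -0.002, -1.0]]
force: [0.3, 0.0, -0.9]
finger_gap: 0.097
gripper_force: 30.0
```

```bash
python3 -c "
from h import *
go([666,142,46.5],-6)"
```

```text
t 17.73 tcp [473.9  33.2 130.7] yang -6.0 travel [2.137 2.998 1.397] roll 0.0 F [ 0.3  0.  -0.9] gap 9.1
```

drive_tool --pt "0.2 0.2 -0.3" --pt "0.7 0.9 -0.37" --pt "1.3 1.7 -0.37" --pt "1.8 2.5 -0.37" --pt "2.13 2.99 -0.37" --pt "2.13 2.99 -0.2" --pt "2.13 2.99 0.3" --pt "2.13 2.99 0.7" --pt "2.13 2.99 1.05" --pt "2.13 2.99 1.28" --pt "2.13 2.99 1.38" --pt "2.13 2.99 1.4" --roll '[0,0,0,0,0,0,0,0,0,0,0,0]' --gripper '[5,5,5,5,5,5,5,5,5,5,5,5]'

```text
time_s: 19.23
tcp_pos: [666.6, 141.4, 46.9]
tcp_rot: [[0.104, 0.995, 0.0], [0.995, -0.104, -0.0], [0.0, 0.0, -1.0]]
force: [-0.6, -0.9, 2.5]
finger_gap: 0.099
gripper_force: 30.0
```

drive_tool --pt "0 0 0.01" --pt "0 0 0.01" --pt "0 0 0.01" --pt "0 0 -0.5" --pt "0 0 -1.2" --pt "0 0 -2" --pt "0.2 -0.4 -2.5" --pt "0.8 -1.1 -2.5" --pt "1.6 -1.7 -2.5" --pt "2.3 -2.3 -2.5" --pt "3 -3 -2.5" --pt "3 -3 -2.5" --roll '[0,0,0,0,0,0,0,0,0,0,0,0]' --gripper '[40,40,40,40,40,40,40,40,40,40,40,40]'

```text
time_s: 20.72
tcp_pos: [503.2, 342.6, 196.9]
tcp_rot: [[0.099, 0.995, -0.0], [0.995, -0.099, 0.001], [0.001, -0.001, -1.0]]
force: [0.5, 0.5, -0.2]
finger_gap: 0.429
gripper_force: 0.0
```

```bash
python3 -c "
from h import *
p,d=env.snapshot('side');q,d=env.snapshot('top')
a=cv2.resize(p[110:300,300:480],(540,570));b=cv2.resize(q[80:160,150:430],(800,229))
cv2.imwrite('pics/s5.png',a[:,:,::-1]);cv2.imwrite('pics/t5.png',b[:,:,::-1])"
```

```text
(no output)
```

View pics/s5.png

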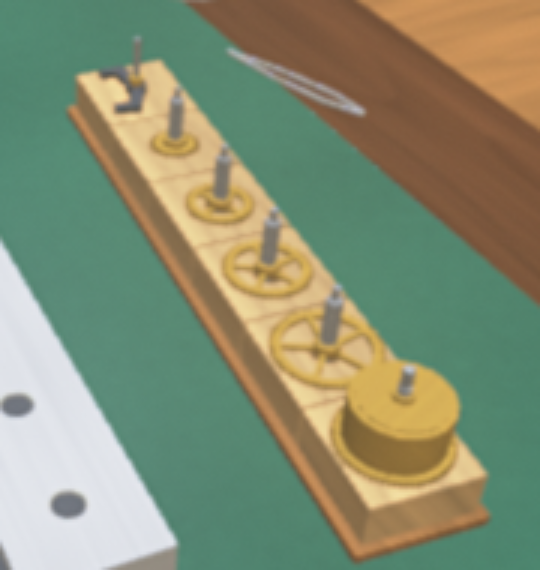

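View pics/t5.png

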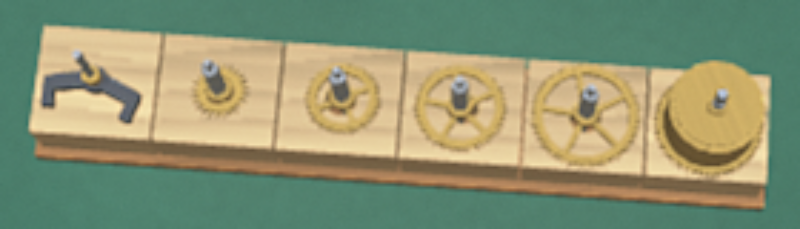

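Both views show all four wheels lying flat. In the top crop they run from the barrel (710,115) as intermediate (587,113), centre (460,107), third (342,98) and escape (218,88), ending at the pallets (90,80).

```bash
python3 -c "
from station import env
print(env.finish_job())"
```

```text
the job is handed in; nothing more can be done
None
```

The four wheels stand in the wooden rack in train order, largest by the barrel and escape wheel by the pallets; the last pictures show them lying flat and released, and I handed the job in at about 21 s.

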